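Sort guide shoes with a go/no-go slot gauge

TASK

Check all three guide shoes in the stepped slot gauge: lower each tongue straight down into the slot, lined up with it, until it stops. One that passes the wide upper (go) slot and stops on the narrow lower (no-go) step is good: leave it standing there, towards one end so that there is room to gauge the others. One that will not enter, or that passes the no-go step too until its flange sits on the gauge, is a reject: set it down upright in the grey bin before you gauge the next. Knock no shoe over, and leave the label roll, tape measure and tag box where they are.

Things in the scene. Friction and masses are not known exactly. Their poses are not given: they have to be found in the camera images.
- gauge_mouth (a point): fixed steel slot gauge, 52 mm high: base plate 96 x 240 x 10 mm, two jaws 200 mm long (y), 84 mm over both (x). The point is the slot's centre level with the jaw tops; y along the slot (open at both ends), x across it, z up. Go slot 32.5 mm wide, down to 22 mm deep. A too thick tongue stops on the mouth; a too thin one goes on until its flange rests on the mouth, 38 mm deep
- gauge_step (a point): the slot's centre at its step, 22 mm below the mouth, same axes: below it the no-go slot is 27 mm wide and 20 mm deep. A good tongue stops on this step. A tongue that fits has 2.5 mm of play in all, so it can also catch on an edge because it is off-centre: try small sideways shifts (1 to 2 mm) before you judge
- shoe_1_center (a point): one of three aluminium guide shoes, 94 mm high, 0.12 to 0.26 kg, standing on its tongue. From below: tongue 38 mm high, 44 mm long in y, its thickness in x (gauged) somewhere in 24 to 36 mm; flange 50 (x) x 56 (y) x 6 mm; grip boss 34 (x) x 40 (y) x 50 mm high. All centred on one upright axis. The point is its centre, 47 mm above the foot; z up. Its number tells nothing of its size
- shoe_2_center (a point): one of three aluminium guide shoes, 94 mm high, 0.12 to 0.26 kg, standing on its tongue. From below: tongue 38 mm high, 44 mm long in y, its thickness in x (gauged) somewhere in 24 to 36 mm; flange 50 (x) x 56 (y) x 6 mm; grip boss 34 (x) x 40 (y) x 50 mm high. All centred on one upright axis. The point is its centre, 47 mm above the foot; z up. Its number tells nothing of its size
- shoe_3_center (a point): one of three aluminium guide shoes, 94 mm high, 0.12 to 0.26 kg, standing on its tongue. From below: tongue 38 mm high, 44 mm long in y, its thickness in x (gauged) somewhere in 24 to 36 mm; flange 50 (x) x 56 (y) x 6 mm; grip boss 34 (x) x 40 (y) x 50 mm high. All centred on one upright axis. The point is its centre, 47 mm above the foot; z up. Its number tells nothing of its size
- bin: fixed open grey plastic bin, 160 mm (x) by 200 mm (y), 40 mm high, walls 5 mm, for rejects. Origin at the centre of its underside; the inner floor is 5 mm above it
- label_roll_center (a point): white label roll, 66 mm across, 52 mm high; bystander, leave it alone. The point is its centre, 26 mm above the worktop
- tape_measure_center (a point): black tape measure, 70 x 73 x 35 mm; bystander, leave it alone. The point is its centre, 17.5 mm above the worktop
- tag_box_center (a point): cream cardboard box, 61 x 110 x 46 mm; bystander, leave it alone. The point is its centre, 23 mm above the worktop

How it is judged:
By the outcome, as a careful person would: the job done as asked, in the order asked, and still so for the second after the job is handed in, with the robot touching nothing.
It also fails if it takes over 72 s, if anything falls off the work surface, if the arm or the gripper's body presses on something with over 40 N, if the wrist force passes 120 N, or if a joint passes its speed limit or range.

ROBOT

A 7-joint arm with a two-finger parallel gripper is mounted at the origin on a cart in front of the work surface, level with it; the furniture and walls round the work are solid. World frame = base frame: x ahead of the robot, y to its left, z up, the work surface at z = 0. Lengths are in mm, angles in rad, forces in N, time in s.
With the tool pointing down it reaches from about 425 to 1025 mm from the base axis. Payload 9.4 kg.
Tool frame: the origin (TCP) lies at the very end of the fingers, on their centre line; the grasp point (between the pads) lies robot.tcp_to_grasp behind it (robot.tcp_to_grasp is the distance from the TCP to the grasp point, in mm); z points along the fingers, y is the line along which they close (so a half turn about z gives the same grasp; the last joint's range is limited). The gripper opens to 93 mm and grips with 3 to 60 N. Pads are 15 mm wide; open, the fingers measure 128 mm over their backs; the gripper's body (75 mm by 188 mm) begins 65 mm behind the grasp point.
Start: joints at [-1.217, 0.599, -0.003, 1.599, 0.002, 0.943, -0.08], TCP at [302.763, 658.756, 218.618] pointing down, gripper open.
Joint ranges: [-2.57, 2.57], [-0.35, 1.97], [-1.29, 1.29], [0.11, 2.56], [-1.05, 4.19], [0.11, 1.86], [-2.63, 2.63]. Speed limits (rad/s): [2.22, 2.22, 3.01, 3.01, 3.14, 3.14, 3.14].

INTERFACE

Orientations are given as a unit quaternion [x, y, z, w].
In Python, from bench import sensors, camera, camera_params, job, robot gives the robot as it stands.
- The arm moves only by the tool move_arm, never from a script. Its argument "rows" is a list that holds one entry, the list of rows, each a list of 6 numbers: the shift along the tool's x, y, z as a fraction of full scale, then the turn, a rotation vector about the tool's x, y, z as a fraction of full scale. In form: [[[dx, dy, dz, rx, ry, rz], ...]]. A call has 1 to 5 rows; each row is the pose to reach, as a shift and turn from the pose commanded when the call began, along the tool's axes at that moment; what a row does not reach only later rows make up. Full scale, the value 1, is 1000 mm for a shift and 120 degrees for a turn. A row lasts 1/10 s, in which the tool goes at most 50 mm and 8.59 degrees, less where a joint would pass 70% of its speed; a pose out of reach is approached as far as the arm can. A call with a number of a shift or a turn outside -1 to 1 is refused whole. A call with a gripper value outside its range is refused whole. "hand" is the closure in counts, from 0 (fully open) to 255 (shut), set as the call begins (left out, the last holds). The fingers move at their own pace and stop on an object; the grip force is fixed at half the most. Time passes only in rows, so rows that repeat a pose let the fingers close. It gives the time, the measured TCP pose, the force, the opening and the grip force at its end, in the units of the state.
- sensors.state(): the state, without advancing time (a new reading comes with each control period).
- camera(name): name is "side" or "top" or "wrist"; returns the picture (480x640x3 uint8, blue, green, red); there is no depth.
- camera_params(name): a dict with "mtx" (3x3 intrinsics, pixels), "world_from_camera" (4x4, takes a point from camera to world coordinates); the wrist camera has in their place "tool_from_camera" (4x4, takes a point from camera to tool coordinates, whose origin is the TCP and whose axes are the flange's). Camera axes: x right, y up, looking along -z (the intrinsics and any distortion apply to the point x, -y, -z); pixel columns grow to the right and rows downward; lengths in mm; the calibration is good to about 2 mm. The wrist camera is an equidistant fisheye: a pixel r from the principal point sees the ray r / f radians off the axis. A picture is of the moment at which its call begins: read the wrist's pose just before it. camera_params takes no time and is no camera call.
- job.finish_job(): hands the job in; it is judged then, once.
The state is a dict: "time_s": time; "joint_positions": joint angles; "joint_vel": joint speeds; "tau": joint torques, N m; "ee_pos": TCP position; "ee_rot": TCP orientation; "force": force on the tool from outside, world axes, zero at the start; "ft_torque": the same for the moment, N m; "opening": finger opening in mm; "finger_force": force on a finger pad.
Only numpy, scipy, OpenCV 4.12 (cv2) and the standard library are available. Lean on these libraries where they do the work, as an engineer would, in place of code of your own. Each camera call takes 0.05 s, during which the arm holds its last target. There are 200 camera calls.

## Working session

There is one attempt and no reset: what is moved stays moved. The work goes in short steps, Python scripts to look and compute and a tool call to move; the robot and the scene stay as the last step left them, time stands still between calls to the robot, and variables do not carry over. Pictures are saved under pics/ and viewed, at most 10 in all, crops included, and the job is handed in when it is done.

Besides the shell and the picture viewer there is one more tool, called by a JSON object that holds its "api" and its "payload", one argument or row to a line. move_arm: Moves the arm, as the interface text tells. Its arguments: {"type":"object","properties":{"rows":{"type":"array"},"hand":{"type":"number"}},"required":["rows"]}

```bash
mkdir -p pics; ls
python3 - <<'E'
from bench import sensors,camera,camera_params,robot
import cv2,numpy as np
np.set_printoptions(precision=4,suppress=True)
s=sensors.state();print(s)
print(robot.tcp_to_grasp)
for n in("top","side","wrist"):
    cv2.imwrite(f"pics/{n}0.png",camera(n));print(n,camera_params(n))
E
```

```text
pics
{'time_s': 0.0, 'joint_positions': array([-1.2167,  0.6001, -0.0026,  1.6001,  0.0018,  0.9429, -0.0798]), 'joint_vel': array([-0.0022,  0.0005, -0.0012,  0.0013, -0.0001,  0.0004,  0.0014]), 'tau': array([  0.0008, -76.5073,   1.4982, -25.236 ,  -0.0524,   0.0171,
         0.0001]), 'ee_pos': array([302.5661, 658.3116, 217.7592]), 'ee_rot': array([ 0.2137,  0.9769, -0.0008, -0.0001]), 'force': array([0.214 , 0.4081, 0.6311]), 'ft_torque': array([0.0162, 0.0389, 0.02  ]), 'finger_force': 0.0, 'opening': 92.69089458310138}
18.8
top {'mtx': array([[509.3615,   0.    , 315.8883],
       [  0.    , 509.3615, 236.0353],
       [  0.    ,   0.    ,   1.    ]]), 'world_from_camera': array([[  -0.0177,    0.9829,   -0.1831,  317.3305],
       [  -0.9997,   -0.0148,    0.0172,   46.9761],
       [   0.0142,    0.1834,    0.9829, 1405.7925],
       [   0.    ,    0.    ,    0.    ,    1.    ]])}
side {'mtx': array([[501.6145,   0.    , 321.1674],
       [  0.    , 501.6145, 241.2601],
       [  0.    ,   0.    ,   1.    ]]), 'world_from_camera': array([[   0.9069,    0.297 ,   -0.2989,  253.6322],
       [  -0.4209,    0.6055,   -0.6754, -685.0179],
       [  -0.0196,    0.7384,    0.6741,  787.6079],
       [   0.    ,    0.    ,    0.    ,    1.    ]])}
wrist {'mtx': array([[371.6483,   0.    , 322.4421],
       [  0.    , 371.6483, 241.7906],
       [  0.    ,   0.    ,   1.    ]]), 'tool_from_camera': array([[   0.0004,    0.9616,    0.2744,   78.2173],
       [   1.    ,   -0.0003,   -0.0006,   -1.1349],
       [  -0.0005,    0.2744,   -0.9616, -166.4794],
       [   0.    ,    0.    ,    0.    ,    1.    ]])}
```

View pics/top0.png

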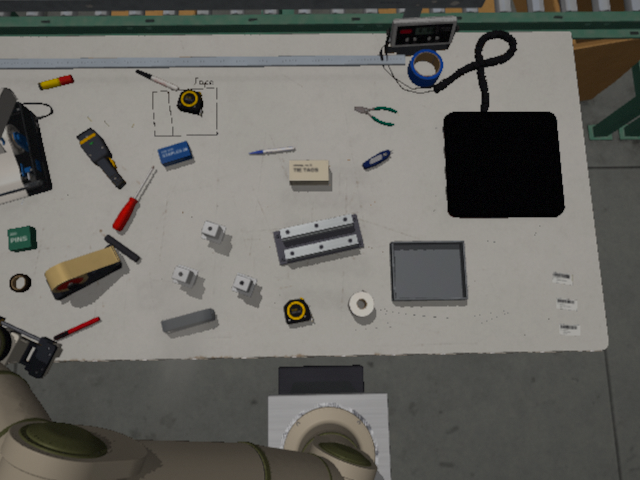

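View pics/side0.png

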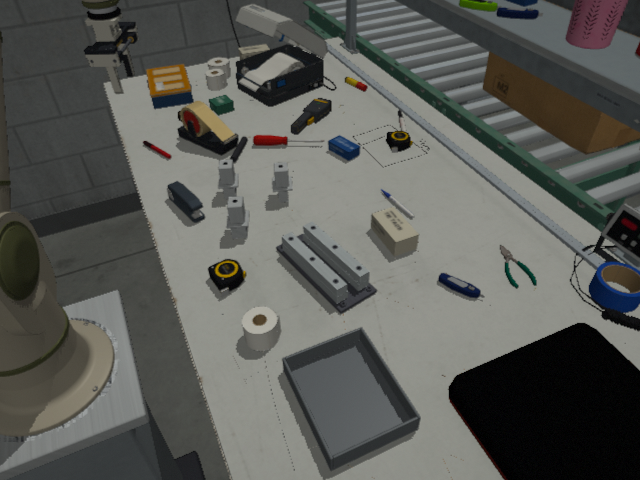

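Top view: shoes at about (213,230), (185,274) and (245,284), gauge at (318,239), bin at (428,271). The side view agrees. I'll enlarge a crop.

```bash
python3 - <<'E'
import cv2
a=cv2.imread("pics/top0.png")[205:325,165:375]
cv2.imwrite("pics/c1.png",cv2.resize(a,None,fx=3.8,fy=3.8,interpolation=cv2.INTER_CUBIC))
E
cat > h.py <<'E'
import numpy as np,cv2
from scipy.spatial.transform import Rotation as R
from bench import sensors,camera,camera_params
np.set_printoptions(precision=2,suppress=True)
def ray(name,px,st=None):
    p=camera_params(name);K=p["mtx"];u=(px[0]-K[0,2])/K[0,0];v=(px[1]-K[1,2])/K[1,1]
    if name=="wrist":
        r=np.hypot(u,v);s=np.sin(r)/r if r>1e-9 else 1
        d=np.array([u*s,-v*s,-np.cos(r)]);T=np.eye(4)
        T[:3,:3]=R.from_quat(st["ee_rot"]).as_matrix();T[:3,3]=st["ee_pos"];T=T@p["tool_from_camera"]
    else: d=np.array([u,-v,-1]);T=p["world_from_camera"]
    return T[:3,3],T[:3,:3]@d
def at(name,px,z,st=None):
    o,d=ray(name,px,st);return o+d*(z-o[2])/d[2]
def proj(name,X,st=None):
    p=camera_params(name);K=p["mtx"]
    if name=="wrist":
        T=np.eye(4);T[:3,:3]=R.from_quat(st["ee_rot"]).as_matrix();T[:3,3]=st["ee_pos"];T=T@p["tool_from_camera"]
    else: T=p["world_from_camera"]
    c=T[:3,:3].T@(np.asarray(X,float)-T[:3,3]);a=np.array([c[0],-c[1],-c[2]])
    if name=="wrist":
        r=np.hypot(a[0],a[1]);t=np.arctan2(r,a[2]);q=a[:2]*(t/r if r else 1)
    else:q=a[:2]/a[2]
    return q*K[0,0]+K[:2,2]
def go(x,y,z,yaw):
    """deltas in tool axes/units to TCP x,y,z with tool down; yaw=world angle of tool x axis (rad)"""
    st=sensors.state();M=R.from_quat(st["ee_rot"])
    d=M.inv().apply(np.array([x,y,z])-st["ee_pos"])/1000
    T=R.from_matrix(np.array([[np.cos(yaw),np.sin(yaw),0],[np.sin(yaw),-np.cos(yaw),0],[0,0,-1]]).T)
    T=R.from_matrix(np.column_stack([[np.cos(yaw),np.sin(yaw),0],[np.sin(yaw),-np.cos(yaw),0],[0,0,-1]]))
    rv=(M.inv()*T).as_rotvec()/np.radians(120)
    print("d",np.round(d,4),"r",np.round(rv,4))
E
```

```text
(no output)
```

View pics/c1.png

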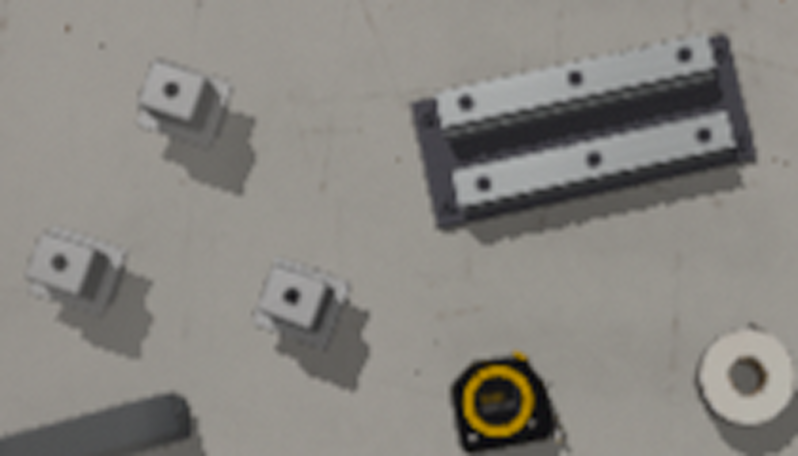

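The crop shows the boss-top holes at (171,89), (60,262) and (292,296). The jaw corners are at (437,97), (711,37), (459,205) and (738,148).

Run:
```python
from h import *
f=lambda p:(165+p[0]/3.8-.37,205+p[1]/3.8-.37)
for n,p in dict(A=(171,89),B=(60,262),C=(292,296)).items(): print(n,at("top",f(p),94))
for n,e in dict(A=((156,60),(211,75)),B=((45,230),(100,247)),C=((275,263),(336,281))).items():
    d=at("top",f(e[0]),94)-at("top",f(e[1]),94);print(n,"yaw of y axis",np.degrees(np.arctan2(d[1],d[0])),np.linalg.norm(d))
g=[at("top",f(p),52) for p in((437,97),(711,37),(738,148),(459,205))];print(g,np.mean(g,0))
d=(g[0]-g[1]);e=g[3]-g[2];print([np.degrees(np.arctan2(v[1],v[0])) for v in(d,e)])
h=[at("top",f(p),52) for p in((466,102),(574,78),(684,54),(704,134),(594,159),(484,184))];print(np.mean(h,0),[np.degrees(np.arctan2(v[1],v[0])) for v in(h[0]-h[2],h[5]-h[3])])
for n,q in dict(bin=[(391,241),(465,241),(467,300),(392,302)],roll=[(361,304)],tape=[(296,311)]).items():
    print(n,[at("top",p,40) for p in q],np.mean([at("top",p,40) for p in q],0))
st=sensors.state();M=R.from_quat(st["ee_rot"]).as_matrix();print(M)
```

```text
A [587.15 302.    94.  ]
B [468.62 374.54  94.  ]
C [443.   217.47  94.  ]
A yaw of y axis 73.67788453150199 39.69301188354554
B yaw of y axis 71.98844324845552 39.494122411870215
C yaw of y axis 72.67327943674162 43.34574158314936
[array([587.17, 121.13,  52.  ]), array([628.16, -75.6 ,  52.  ]), array([547.05, -92.32,  52.  ]), array([509.3, 106. ,  52. ])] [567.92  14.8   52.  ]
[np.float64(101.77018773511075), np.float64(100.7765796052497)]
[570.16  16.32  52.  ] [np.float64(101.81932494495491), np.float64(102.07459825575808)]
bin [array([ 554.87, -181.66,   40.  ]), array([ 551.79, -384.44,   40.  ]), array([ 391.51, -378.33,   40.  ]), array([ 389.6 , -176.92,   40.  ])] [ 471.94 -280.34   40.  ]
roll [array([385.71, -93.9 ,  40.  ])] [385.71 -93.9   40.  ]
tape [array([370.21,  79.42,  40.  ])] [370.21  79.42  40.  ]
[[-0.91  0.42 -0.  ]
 [ 0.42  0.91 -0.  ]
 [-0.   -0.   -1.  ]]
```

```bash
cat >> h.py <<'E'
def tool(yd):
    a=np.radians(yd);return R.from_matrix(np.column_stack([[np.cos(a),np.sin(a),0],[np.sin(a),-np.cos(a),0],[0,0,-1]]))
def plan(*wps,start=None):
    """wps: (x,y,z,yaw_deg of tool x). Prints per-call delta for legs of <=235 mm, <=40 deg"""
    st=sensors.state()
    p,M=(st["ee_pos"],R.from_quat(st["ee_rot"])) if start is None else (np.array(start[:3]),tool(start[3]))
    for w in wps:
        P=np.array(w[:3],float);T=tool(w[3]);rv=(M.inv()*T).as_rotvec();L=np.linalg.norm(P-p)
        n=max(1,int(np.ceil(max(L/235,np.degrees(np.linalg.norm(rv))/40))))
        p0,M0=p,M
        for i in range(1,n+1):
            q=p0+(P-p0)*i/n;N=M0*R.from_rotvec(rv*i/n)
            print(w if i==n else "  via",np.round(M.inv().apply(q-p)/1000,4),np.round((M.inv()*N).as_rotvec()/np.radians(120),4),
              "rows>=%.1f"%max(np.linalg.norm(q-p)/50,np.degrees(np.linalg.norm(rv))/n/8.59))
            p,M=q,N
E
python3 - <<'E'
from h import *
plan((443,217,200,72.8))
E
```

```text
via [-0.1  -0.11  0.01] [-0.    0.    0.23] rows>=3.2
  via [-0.14 -0.05  0.01] [-0.    0.    0.23] rows>=3.2
(443, 217, 200, 72.8) [-0.15  0.02  0.01] [-0.    0.    0.23] rows>=3.2
```

```bash
sed -i 's/precision=2/precision=4/' h.py
python3 - <<'E'
from h import *
plan((443,217,200,72.8))
E
```

```text
via [-0.104  -0.1142  0.0061] [-0.0001  0.0001  0.2292] rows>=3.2
  via [-0.1449 -0.0532  0.0061] [-0.0001  0.0001  0.2292] rows>=3.2
(443, 217, 200, 72.8) [-0.1531  0.0197  0.006 ] [-0.0001  0.0001  0.2292] rows>=3.2
```

{"api": "move_arm", "payload": {
  "rows": [
    [[-0.104, -0.114, 0.006, 0, 0, 0.229], [-0.104, -0.114, 0.006, 0, 0, 0.229], [-0.104, -0.114, 0.006, 0, 0, 0.229], [-0.104, -0.114, 0.006, 0, 0, 0.229]]
  ]
}}

```text
time_s: 0.55
ee_pos: [352.6, 504.8, 212.6]
ee_rot: [0.445, 0.896, -0.002, 0.001]
force: [-0.9, 0.2, 0.3]
opening: 92.8
finger_force: 0.0
```

{"api": "move_arm", "payload": {
  "rows": [
    [[-0.145, -0.053, 0.006, 0, 0, 0.229], [-0.145, -0.053, 0.006, 0, 0, 0.229], [-0.145, -0.053, 0.006, 0, 0, 0.229], [-0.145, -0.053, 0.006, 0, 0, 0.229]]
  ]
}}

```text
time_s: 0.95
ee_pos: [398.4, 358.6, 206.7]
ee_rot: [0.645, 0.764, -0.001, 0.001]
force: [-0.1, 0.5, -0.1]
opening: 93.1
finger_force: 0.0
```

{"api": "move_arm", "payload": {
  "rows": [
    [[-0.153, 0.02, 0.006, 0, 0, 0.229], [-0.153, 0.02, 0.006, 0, 0, 0.229], [-0.153, 0.02, 0.006, 0, 0, 0.229], [-0.153, 0.02, 0.006, 0, 0, 0.229], [-0.153, 0.02, 0.006, 0, 0, 0.229]]
  ]
}}

```text
time_s: 1.45
ee_pos: [444.4, 217.5, 200.7]
ee_rot: [0.805, 0.594, 0.0, 0.0]
force: [-0.2, 0.8, -0.7]
opening: 93.0
finger_force: 0.0
```

Run:
```python
from h import *
st=sensors.state();im=camera("wrist");cv2.imwrite("pics/w1.png",im)
print(st["time_s"],st["ee_pos"],st["ee_rot"],st["joint_positions"])
np.save("w1.npy",np.r_[st["ee_pos"],st["ee_rot"]])
for X in((443,217,94),(587,302,94),(468,374,94),(570,16,52)):print(proj("wrist",X,st))
plan((443,217,53,72.8))
```

```text
1.45 [444.4221 217.4852 200.7236] [0.8048 0.5935 0.0001 0.    ] [-0.8718  0.3714  0.406   2.1544 -0.2368  0.6569 -0.6018]
[323.474 239.873]
[471.3619  83.5087]
[292.7134  31.8573]
[487.2505 365.0515]
(443, 217, 53, 72.8) [-0.0021 -0.0004  0.1476] [-0.     -0.0002  0.0018] rows>=3.0
```

View pics/w1.png

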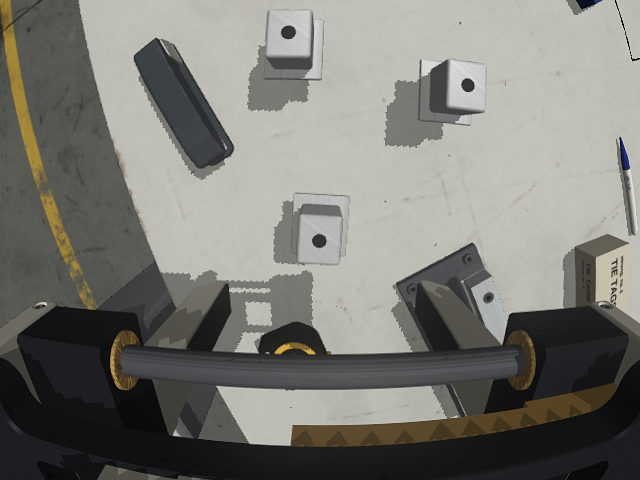

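The wrist view shows shoe C's hole at (319,240), A's at (468,86) and B's at (288,32). Shoe C's far flange edge runs from (294,193) to (350,197).

Run:
```python
from h import *
v=np.load("w1.npy");st=dict(ee_pos=v[:3],ee_rot=v[3:])
for n,p in dict(C=(319,240.5),A=(468,86),B=(288,32.5)).items():print(n,at("wrist",p,94,st))
a=at("wrist",(350,197),44,st)-at("wrist",(294,193),44,st);print(np.linalg.norm(a),np.degrees(np.arctan2(a[1],a[0])))
im=cv2.imread("pics/w1.png")
x0s=[(270,180),(405,45),(250,0)]
t=[cv2.resize(im[y:y+95,x:x+95],(380,380),interpolation=cv2.INTER_CUBIC) for x,y in x0s]
c=np.zeros((600,760,3),np.uint8);c[:380,:380]=t[0];c[:380,380:]=t[1];cv2.imwrite("pics/c2.png",c[:380])
```

```text
C [439.5891 217.5328  94.    ]
A [583.612  300.6544  94.    ]
B [464.5905 374.6346  94.    ]
49.35751515838764 -21.307695645989927
```

View pics/c2.png

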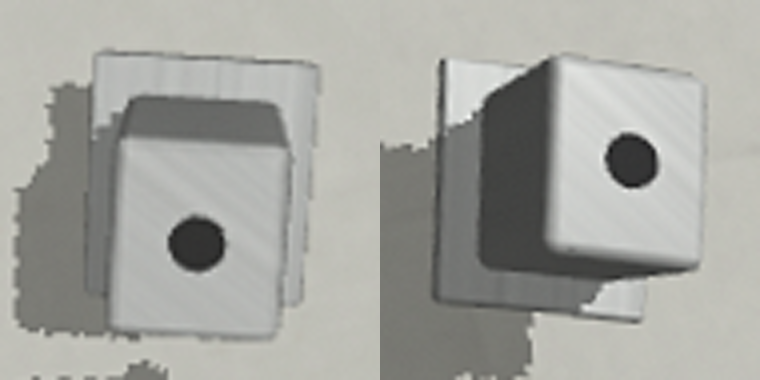

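Run:
```python
from h import *
v=np.load("w1.npy");st=dict(ee_pos=v[:3],ee_rot=v[3:])
def an(o,pts,z=94):
    q=[at("wrist",(o[0]+p[0]/4-.37,o[1]+p[1]/4-.37),z,st) for p in pts]
    for i,j in((0,1),(2,3),(2,0),(3,1)):
        d=q[j]-q[i];print(round(np.linalg.norm(d),1),round(np.degrees(np.arctan2(d[1],d[0])),1))
    print(np.mean(q,0))
print("C");an((270,180),[(120,137),(288,148),(108,330),(278,337)])
print("A");an((405,45),[(172,57),(327,75),(168,248),(320,270)])
plan((439.6,217.5,53,70),(439.6,217.5,200,70),(439.6+134,217.5-140,160,101.9),(570,16.3,160,101.9))
```

```text
C
31.6 -21.0
33.1 -19.6
38.4 68.4
37.6 70.7
[439.9813 218.1951  94.    ]
A
32.5 -16.5
31.9 -19.8
37.5 71.4
39.4 70.5
[582.9673 301.6552  94.    ]
(439.6, 217.5, 53, 70) [-0.0027 -0.0038  0.1476] [-0.     -0.0002  0.0251] rows>=3.0
(439.6, 217.5, 200, 70) [-0.     0.    -0.147] [0. 0. 0.] rows>=2.9
(573.6, 77.5, 160, 101.9) [-0.0857  0.1738  0.04  ] [ 0.     -0.     -0.2658] rows>=4.0
(570, 16.3, 160, 101.9) [-0.0591 -0.0161  0.    ] [0. 0. 0.] rows>=1.2
```

{"api": "move_arm", "payload": {
  "rows": [
    [[-0.003, -0.004, 0.1, 0, 0, 0.025], [-0.003, -0.004, 0.1, 0, 0, 0.025], [-0.003, -0.004, 0.149, 0, 0, 0.025], [-0.003, -0.004, 0.149, 0, 0, 0.025], [-0.003, -0.004, 0.149, 0, 0, 0.025]]
  ]
}}

```text
time_s: 2.0
ee_pos: [438.7, 217.1, 51.5]
ee_rot: [0.819, 0.574, -0.001, -0.001]
force: [0.5, -0.3, 1.1]
opening: 93.1
finger_force: 0.0
```

{"api": "move_arm", "payload": {
  "rows": [
    [[0, 0, 0, 0, 0, 0], [0, 0, 0, 0, 0, 0], [0, 0, 0, 0, 0, 0], [0, 0, 0, 0, 0, 0], [0, 0, 0, 0, 0, 0]]
  ],
  "hand": 255
}}

```text
time_s: 2.5
ee_pos: [439.5, 216.4, 52.4]
ee_rot: [0.82, 0.573, 0.001, -0.0]
force: [-0.3, -0.3, 0.1]
opening: 57.3
finger_force: 0.0
```

{"api": "move_arm", "payload": {
  "rows": [
    [[0, 0, 0, 0, 0, 0], [0, 0, 0, 0, 0, 0], [0, 0, 0, 0, 0, 0]]
  ]
}}

```text
time_s: 2.8
ee_pos: [439.3, 216.0, 51.6]
ee_rot: [0.82, 0.573, 0.0, 0.0]
force: [-2.1, 0.1, 3.0]
opening: 33.9
finger_force: 29.1
```

Run:
```python
from h import *
st=sensors.state();print(st["ee_pos"],st["ee_rot"],st["force"],st["opening"])
```

```text
[439.3255 216.0369  51.5791] [0.8198 0.5726 0.     0.0001] [-2.1096  0.0897  3.0348] 33.87340458533035
```

Run:
```python
from h import *
plan((439.3,216,165,70),(579.6,-44.7,165,101.9))
```

```text
(439.3, 216, 165, 70) [-0.      0.     -0.1134] [ 0.0001  0.     -0.0011] rows>=2.3
  via [-0.0985  0.1105 -0.    ] [-0.     -0.     -0.1329] rows>=3.0
(579.6, -44.7, 165, 101.9) [-0.1251  0.0792 -0.    ] [-0.     -0.     -0.1329] rows>=3.0
```

{"api": "move_arm", "payload": {
  "rows": [
    [[0, 0, -0.04, 0, 0, 0], [0, 0, -0.08, 0, 0, 0], [0, 0, -0.113, 0, 0, 0], [0, 0, -0.113, 0, 0, 0]]
  ]
}}

```text
time_s: 3.2
ee_pos: [440.8, 216.8, 167.8]
ee_rot: [0.82, 0.573, 0.003, 0.0]
force: [-0.7, -0.2, -1.3]
opening: 34.1
finger_force: 30.0
```

{"api": "move_arm", "payload": {
  "rows": [
    [[-0.025, 0.028, 0, 0, 0, -0.033], [-0.049, 0.055, 0, 0, 0, -0.066], [-0.074, 0.083, 0, 0, 0, -0.1], [-0.0985, 0.1105, 0, 0, 0, -0.133]]
  ]
}}

```text
time_s: 3.6
ee_pos: [509.0, 84.4, 163.5]
ee_rot: [0.731, 0.682, -0.001, -0.0]
force: [0.1, 0.1, -1.9]
opening: 33.5
finger_force: 30.0
```

{"api": "move_arm", "payload": {
  "rows": [
    [[-0.032, 0.02, 0, 0, 0, -0.034], [-0.063, 0.04, 0, 0, 0, -0.067], [-0.1, 0.063, 0, 0, 0, -0.1], [-0.125, 0.079, 0, 0, 0, -0.133], [-0.125, 0.079, 0, 0, 0, -0.133]]
  ]
}}

```text
time_s: 4.1
ee_pos: [579.8, -49.7, 163.4]
ee_rot: [0.632, 0.775, -0.001, 0.001]
force: [-0.8, 0.0, -1.6]
opening: 33.5
finger_force: 30.0
```

{"api": "move_arm", "payload": {
  "rows": [
    [[0, 0, 0, 0, 0, 0], [0, 0, 0, 0, 0, 0]]
  ]
}}

```text
time_s: 4.3
ee_pos: [577.9, -43.6, 163.7]
ee_rot: [0.631, 0.776, -0.0, -0.001]
force: [-0.1, -0.5, -2.4]
opening: 33.9
finger_force: 30.0
```

Run:
```python
from h import *
st=sensors.state();im=camera("wrist");cv2.imwrite("pics/w2.png",im)
print(st["ee_pos"],R.from_quat(st["ee_rot"]).as_matrix()[:,0],st["force"],st["opening"])
np.save("w2.npy",np.r_[st["ee_pos"],st["ee_rot"]])
cv2.imwrite("pics/w2c.png",cv2.resize(im[80:380,150:490],None,fx=2,fy=2,interpolation=cv2.INTER_CUBIC))
```

```text
[577.9038 -43.6358 163.7063] [-0.2049  0.9788  0.0011] [-0.1492 -0.533  -2.3717] 33.93946223381935
```

View pics/w2c.png

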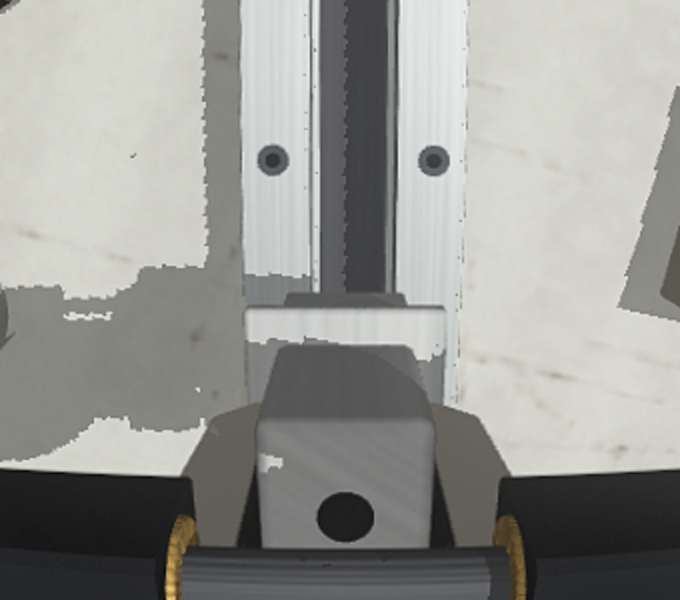

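```bash
cat >> h.py <<'E'
def gz(pts,z,st,o=(150,80),k=2): return np.array([at("wrist",(o[0]+u/k-.25,o[1]+v/k-.25),z,st) for u,v in pts])
E
python3 - <<'E'
from h import *
v=np.load("w2.npy");st=dict(ee_pos=v[:3],ee_rot=v[3:])
T=R.from_quat(st["ee_rot"])
loc=lambda q:T.inv().apply(q-st["ee_pos"])
for nm,pts,z in (("holes",[(273,160),(433,160)],52),("r20",[(242,20),(311,20),(398,20),(468,20)],52),("r250",[(243,250),(311,250),(396,250),(463,250)],52),
  ("foot",[(287,293),(407,293)],163.7-51.5),("flangetop",[(247,309),(446,309)],163.7-7.5),("boss",[(258,420),(434,420)],163.7+42.5),("hole",[(346,517)],163.7+42.5)):
    q=gz(pts,z,st);l=loc(q);print(nm,l[:,:2].round(1).tolist(),"width",np.round(np.linalg.norm(q[-1]-q[0]),1),"mid tool y",round(l[:,1].mean(),2), "world mid",q.mean(0).round(1))
E
```

```text
holes [[60.9, -29.2], [61.0, 30.6]] width 59.7 mid tool y 0.71 world mid [565.9  16.2  52. ]
r20 [[114.0, -40.4], [113.4, -14.8], [113.5, 17.2], [114.4, 43.2]] width 83.6 mid tool y 1.31 world mid [555.7  68.1  52. ]
r250 [[26.6, -41.3], [26.5, -15.2], [26.5, 17.1], [26.8, 42.9]] width 84.1 mid tool y 0.88 world mid [573.1 -17.3  52. ]
foot [[24.2, -19.8], [24.2, 16.5]] width 36.3 mid tool y -1.65 world mid [571.2 -20.3 112.2]
flangetop [[30.7, -26.1], [30.8, 22.4]] width 48.5 mid tool y -1.87 world mid [569.8 -13.9 156.2]
boss [[23.0, -18.1], [23.1, 14.0]] width 32.0 mid tool y -2.03 world mid [571.3 -21.5 206.2]
hole [[2.7, -2.0]] width 0.0 mid tool y -2.02 world mid [575.5 -41.5 206.2]
```

{"api": "move_arm", "payload": {
  "rows": [
    [[0, 0.0025, 0, 0, 0, 0], [0, 0.0025, 0.03, 0, 0, 0], [0, 0.0025, 0.054, 0, 0, 0], [0, 0.0025, 0.054, 0, 0, 0], [0, 0.0025, 0.054, 0, 0, 0]]
  ]
}}

```text
time_s: 4.85
ee_pos: [581.3, -43.7, 110.8]
ee_rot: [0.63, 0.776, -0.0, -0.0]
force: [0.2, 0.2, -0.7]
opening: 33.6
finger_force: 30.0
```

{"api": "move_arm", "payload": {
  "rows": [
    [[0, 0, 0.002, 0, 0, 0], [0, 0, 0.004, 0, 0, 0], [0, 0, 0.006, 0, 0, 0], [0, 0, 0.008, 0, 0, 0], [0, 0, 0.008, 0, 0, 0]]
  ]
}}

```text
time_s: 5.35
ee_pos: [581.6, -44.3, 103.5]
ee_rot: [0.631, 0.776, 0.0, 0.0]
force: [-1.8, 0.4, 6.5]
opening: 33.7
finger_force: 30.0
```

{"api": "move_arm", "payload": {
  "rows": [
    [[0, -0.001, 0.002, 0, 0, 0], [0, -0.001, 0.003, 0, 0, 0], [0, -0.002, 0.003, 0, 0, 0], [0, -0.002, 0.003, 0, 0, 0]]
  ]
}}

```text
time_s: 5.75
ee_pos: [581.5, -44.8, 103.0]
ee_rot: [0.631, 0.776, 0.002, 0.002]
force: [-3.8, 1.3, 31.1]
opening: 33.9
finger_force: 30.0
```

{"api": "move_arm", "payload": {
  "rows": [
    [[0, 0.001, 0, 0, 0, 0], [0, 0.002, 0, 0, 0, 0], [0, 0.003, 0, 0, 0, 0], [0, 0.004, 0, 0, 0, 0], [0, 0.004, 0, 0, 0, 0]]
  ]
}}

```text
time_s: 6.25
ee_pos: [581.9, -44.7, 102.9]
ee_rot: [0.631, 0.776, -0.0, -0.0]
force: [-13.5, -1.0, 41.7]
opening: 34.0
finger_force: 30.0
```

Run:
```python
from h import *
st=sensors.state();im=camera("wrist");print(st["ee_pos"],st["force"],st["joint_positions"])
np.save("w3.npy",np.r_[st["ee_pos"],st["ee_rot"]])
a=cv2.resize(im[80:380,220:420],None,fx=2,fy=2,interpolation=cv2.INTER_CUBIC)
b=cv2.resize(camera("side")[200:320,250:400],None,fx=2.6,fy=2.6,interpolation=cv2.INTER_CUBIC)
c=np.zeros((600,800,3),np.uint8);c[:600,:400]=a;c[:312,400:790]=b;cv2.imwrite("pics/w3c.png",c)
```

```text
[581.929  -44.7414 102.9465] [-13.5009  -1.0181  41.6935] [-0.1393  0.5912  0.1754  2.0331 -0.1935  0.5333  0.3788]
```

View pics/w3c.png

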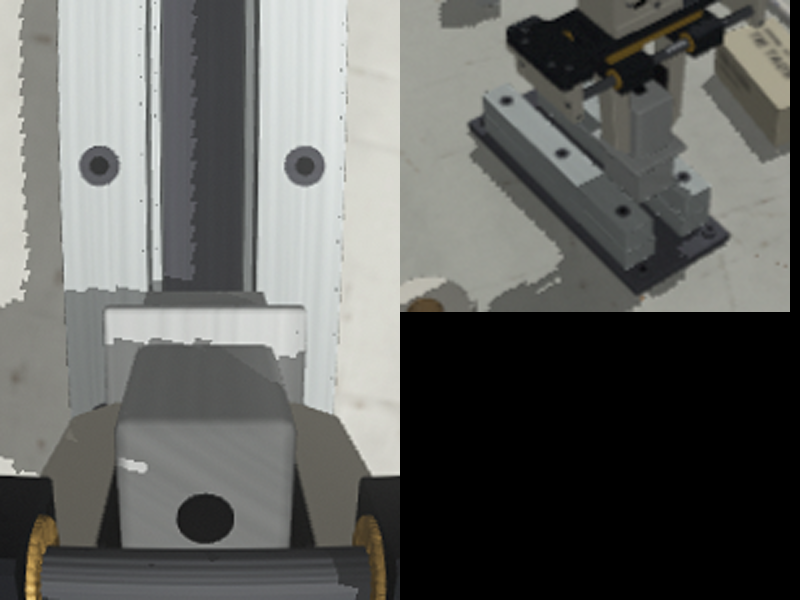

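Shoe C's tongue (145–267) is clearly wider than the slot (150–256) and is centred to within about 1 mm. It stops at the mouth even with sideways shifts, so it is a reject and goes in the bin.

Run:
```python
from h import *
plan((581.9,-44.7,165,101.9),(469,-330,165,90),(469,-330,62,90))
```

```text
(581.9, -44.7, 165, 101.9) [ 0.0001 -0.     -0.0621] [-0.0003 -0.0003 -0.0013] rows>=1.2
  via [-0.1279 -0.0847 -0.    ] [-0.     -0.      0.0496] rows>=3.1
(469, -330, 165, 90) [-0.136  -0.0709 -0.    ] [-0.     -0.      0.0496] rows>=3.1
(469, -330, 62, 90) [ 0.    -0.     0.103] [0. 0. 0.] rows>=2.1
```

{"api": "move_arm", "payload": {
  "rows": [
    [[0, 0, -0.03, 0, 0, 0], [0, 0, -0.062, 0, 0, 0], [0, 0, -0.064, 0, 0, 0]]
  ]
}}

```text
time_s: 6.65
ee_pos: [585.2, -44.2, 167.3]
ee_rot: [0.631, 0.776, 0.002, 0.002]
force: [-0.1, 0.5, -1.4]
opening: 34.3
finger_force: 30.0
```

{"api": "move_arm", "payload": {
  "rows": [
    [[-0.032, -0.021, 0, 0, 0, 0.012], [-0.064, -0.042, 0, 0, 0, 0.025], [-0.096, -0.063, 0, 0, 0, 0.037], [-0.128, -0.085, 0, 0, 0, 0.05]]
  ]
}}

```text
time_s: 7.05
ee_pos: [525.4, -187.6, 163.1]
ee_rot: [0.671, 0.742, -0.0, -0.0]
force: [0.5, -0.6, -1.2]
opening: 33.8
finger_force: 30.0
```

{"api": "move_arm", "payload": {
  "rows": [
    [[-0.034, -0.018, 0, 0, 0, 0.012], [-0.068, -0.036, 0, 0, 0, 0.025], [-0.102, -0.054, 0, 0, 0, 0.037], [-0.136, -0.071, 0, 0, 0, 0.05], [-0.136, -0.071, 0, 0, 0, 0.05]]
  ]
}}

```text
time_s: 7.55
ee_pos: [466.3, -334.5, 163.3]
ee_rot: [0.711, 0.703, -0.001, 0.001]
force: [-1.0, -0.4, -1.4]
opening: 33.7
finger_force: 30.0
```

{"api": "move_arm", "payload": {
  "rows": [
    [[0, 0, 0.04, 0, 0, 0], [0, 0, 0.08, 0, 0, 0], [0, 0, 0.1, 0, 0, 0], [0, 0, 0.1, 0, 0, 0], [0, 0, 0.1, 0, 0, 0]]
  ]
}}

```text
time_s: 8.05
ee_pos: [469.3, -328.8, 63.5]
ee_rot: [0.708, 0.706, -0.0, -0.0]
force: [-0.6, 0.3, -1.1]
opening: 33.6
finger_force: 30.0
```

Run:
```python
from h import *
st=sensors.state();im=camera("wrist");print(st["ee_pos"],st["force"],st["joint_positions"])
cv2.imwrite("pics/w4.png",im)
```

```text
[ 469.2521 -328.7603   63.5057] [-0.6147  0.2808 -1.1278] [ 0.3936  0.6447  0.1756  2.0789 -0.2499  0.4384  0.7583]
```

View pics/w4.png

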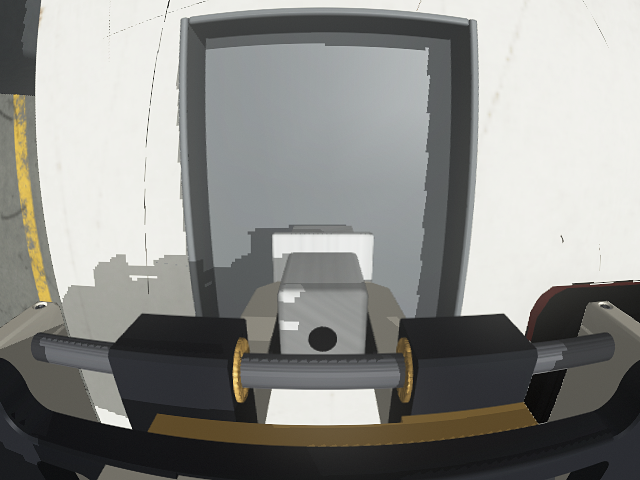

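Shoe C is centred between the bin walls (185 to 475). Lowering and releasing it.

{"api": "move_arm", "payload": {
  "rows": [
    [[0, 0, 0.003, 0, 0, 0], [0, 0, 0.005, 0, 0, 0], [0, 0, 0.0065, 0, 0, 0], [0, 0, 0.0075, 0, 0, 0], [0, 0, 0.0075, 0, 0, 0]]
  ]
}}

```text
time_s: 8.6
ee_pos: [469.4, -329.1, 56.3]
ee_rot: [0.708, 0.706, 0.0, 0.0]
force: [0.2, 0.1, -0.7]
opening: 33.8
finger_force: 30.0
```

Run:
```python
from h import *
plan((469,-329,200,90),(583,301.2,200,70.5),(583,301.2,50,70.5),start=(469,-329,57,90))
```

```text
(469, -329, 200, 90) [ 0.     0.    -0.143] [0. 0. 0.] rows>=2.9
  via [0.2101 0.038  0.    ] [0.     0.     0.0542] rows>=4.3
  via [0.213 0.014 0.   ] [0.     0.     0.0542] rows>=4.3
(583, 301.2, 200, 70.5) [ 0.2132 -0.0102  0.    ] [0.     0.     0.0542] rows>=4.3
(583, 301.2, 50, 70.5) [-0.    0.    0.15] [0. 0. 0.] rows>=3.0
```

{"api": "move_arm", "payload": {
  "rows": [
    [[0, 0, 0.001, 0, 0, 0], [0, 0, 0.0015, 0, 0, 0], [0, 0, 0.0015, 0, 0, 0]]
  ]
}}

```text
time_s: 8.9
ee_pos: [469.4, -329.1, 56.2]
ee_rot: [0.708, 0.706, 0.0, 0.0]
force: [-2.9, 3.0, 18.7]
opening: 33.6
finger_force: 30.0
```

Contact. Release, rise, then go over to shoe A.

{"api": "move_arm", "payload": {
  "rows": [
    [[0, 0, 0, 0, 0, 0], [0, 0, 0, 0, 0, 0], [0, 0, 0, 0, 0, 0], [0, 0, 0, 0, 0, 0]]
  ],
  "hand": 0
}}

```text
time_s: 9.3
ee_pos: [469.3, -329.0, 54.5]
ee_rot: [0.708, 0.706, -0.0, -0.0]
force: [-0.4, -1.0, 0.9]
opening: 61.6
finger_force: 0.0
```

{"api": "move_arm", "payload": {
  "rows": [
    [[0, 0, -0.03, 0, 0, 0], [0, 0, -0.07, 0, 0, 0], [0, 0, -0.11, 0, 0, 0], [0, 0, -0.145, 0, 0, 0], [0, 0, -0.145, 0, 0, 0]]
  ]
}}

```text
time_s: 9.8
ee_pos: [471.0, -330.4, 203.9]
ee_rot: [0.708, 0.706, 0.001, 0.003]
force: [-0.3, 0.4, -0.2]
opening: 92.7
finger_force: 0.0
```

{"api": "move_arm", "payload": {
  "rows": [
    [[0.042, 0.008, 0, 0, 0, 0.011], [0.084, 0.015, 0, 0, 0, 0.022], [0.126, 0.023, 0, 0, 0, 0.033], [0.168, 0.03, 0, 0, 0, 0.043], [0.21, 0.038, 0, 0, 0, 0.054]]
  ]
}}

```text
time_s: 10.3
ee_pos: [507.7, -117.5, 198.9]
ee_rot: [0.747, 0.664, -0.0, -0.0]
force: [1.0, -0.1, 0.3]
opening: 92.7
finger_force: 0.0
```

{"api": "move_arm", "payload": {
  "rows": [
    [[0.043, 0.003, 0, 0, 0, 0.011], [0.085, 0.006, 0, 0, 0, 0.022], [0.128, 0.008, 0, 0, 0, 0.033], [0.17, 0.011, 0, 0, 0, 0.043], [0.213, 0.014, 0, 0, 0, 0.054]]
  ]
}}

```text
time_s: 10.8
ee_pos: [546.4, 92.4, 198.9]
ee_rot: [0.784, 0.621, -0.0, -0.0]
force: [0.8, -0.9, -0.7]
opening: 92.8
finger_force: 0.0
```

{"api": "move_arm", "payload": {
  "rows": [
    [[0.043, -0.002, 0, 0, 0, 0.011], [0.085, -0.004, 0, 0, 0, 0.022], [0.128, -0.006, 0, 0, 0, 0.033], [0.213, -0.01, 0, 0, 0, 0.054], [0.213, -0.01, 0, 0, 0, 0.054]]
  ]
}}

```text
time_s: 11.3
ee_pos: [585.0, 304.3, 198.4]
ee_rot: [0.817, 0.577, -0.0, -0.0]
force: [0.2, -0.8, 0.2]
opening: 92.7
finger_force: 0.0
```

Run:
```python
from h import *
st=sensors.state();im=camera("wrist");print(st["time_s"],st["ee_pos"],st["opening"])
np.save("w5.npy",np.r_[st["ee_pos"],st["ee_rot"]])
print(proj("wrist",(583,301,94),st),proj("wrist",(464.6,374.6,94),st))
g=cv2.cvtColor(im,cv2.COLOR_BGR2GRAY)
n,l,s,c=cv2.connectedComponentsWithStats((g<70).astype(np.uint8))
for i in range(1,n):
    if 40<s[i,4]<400 and c[i][1]<290: print(s[i],c[i],at("wrist",c[i],94,st))
t=camera("top");cv2.imwrite("pics/t5.png",t)
cv2.imwrite("pics/c5.png",np.hstack([cv2.resize(im[175:305,260:390],(400,400),interpolation=cv2.INTER_CUBIC),cv2.resize(t[230:310,385:465],(400,400),interpolation=cv2.INTER_CUBIC)]))
plan((583,301.2,50,70.5))
```

```text
11.3 [584.9595 304.2511 198.3629] 92.665149604493
[324.2026 244.1692] [152.9758 208.0901]
[134   0  44  20 384] [157.0911   7.3932] [524.5144 525.2968  94.    ]
[529   0  85  28 175] [567.0629  12.8343] [846.6039 424.6351  94.    ]
[541  31  17  49  73] [549.      54.2466] [810.3567 391.5468  94.    ]
[582 110  58  21 105] [609.8381 119.8286] [862.5246 324.1452  94.    ]
[147 202  12  13 118] [152.7966 207.7966] [464.5499 374.8748  94.    ]
[547 226  12  34 191] [551.8848 245.5969] [770.1266 232.9236  94.    ]
[318 237  14  14 144] [324.3819 243.5903] [583.2809 301.386   94.    ]
(583, 301.2, 50, 70.5) [-0.0062  0.0008  0.1477] [-0.0007 -0.0004  0.0024] rows>=3.0
```

View pics/c5.png

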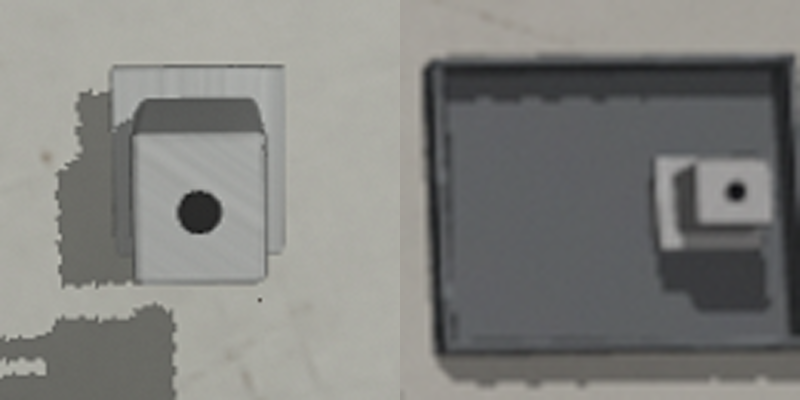

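Shoe C stands upright in the bin. Shoe A is aligned with the tool, with its hole at world (583.3,301.4). I'll let the arm settle before descending.

{"api": "move_arm", "payload": {
  "rows": [
    [[0, 0, 0, 0, 0, 0], [0, 0, 0, 0, 0, 0]]
  ]
}}

```text
time_s: 11.6
ee_pos: [585.3, 298.8, 199.0]
ee_rot: [0.818, 0.576, -0.001, 0.0]
force: [-1.0, -0.3, -0.1]
opening: 93.0
finger_force: 0.0
```

Run:
```python
from h import *
print(sensors.state()["ee_pos"])
plan((584.8,300.8,50.5,70.5))
```

```text
[585.2789 298.8056 199.0362]
(584.8, 300.8, 50.5, 70.5) [ 0.0019 -0.0011  0.1485] [-0.0001  0.0007 -0.0018] rows>=3.0
```

{"api": "move_arm", "payload": {
  "rows": [
    [[0.002, -0.001, 0.05, 0, 0, 0], [0.002, -0.001, 0.1, 0, 0, 0], [0.002, -0.001, 0.135, 0, 0, 0], [0.002, -0.001, 0.1485, 0, 0, 0], [0.002, -0.001, 0.1485, 0, 0, 0]]
  ]
}}

```text
time_s: 12.1
ee_pos: [584.7, 300.8, 49.8]
ee_rot: [0.818, 0.575, -0.002, 0.0]
force: [0.2, -0.6, 0.5]
opening: 93.1
finger_force: 0.0
```

{"api": "move_arm", "payload": {
  "rows": [
    [[0, 0, 0, 0, 0, 0], [0, 0, 0, 0, 0, 0], [0, 0, 0, 0, 0, 0], [0, 0, 0, 0, 0, 0], [0, 0, 0, 0, 0, 0]]
  ],
  "hand": 255
}}

```text
time_s: 12.6
ee_pos: [585.4, 303.0, 51.9]
ee_rot: [0.817, 0.576, 0.001, -0.0]
force: [0.3, 0.6, 0.1]
opening: 57.4
finger_force: 0.0
```

{"api": "move_arm", "payload": {
  "rows": [
    [[0, 0, 0, 0, 0, 0], [0, 0, 0, 0, 0, 0], [0, 0, 0, 0, 0, 0], [0, 0, 0, 0, 0, 0]]
  ]
}}

```text
time_s: 13.0
ee_pos: [585.2, 302.7, 51.1]
ee_rot: [0.817, 0.576, -0.0, 0.0]
force: [-0.1, -0.5, 0.2]
opening: 34.0
finger_force: 30.0
```

Run:
```python
from h import *
st=sensors.state();print(st["ee_pos"])
x,y,z=st["ee_pos"]
plan((x,y,165,70.5),(581,-44.9,165,101.9))
```

```text
[585.2299 302.6895  51.0995]
(np.float64(585.2298927927492), np.float64(302.6895452253656), 165, 70.5) [-0.      0.     -0.1139] [ 0.      0.     -0.0012] rows>=2.3
  via [-0.1645  0.056  -0.    ] [ 0.     -0.     -0.1308] rows>=3.5
(581, -44.9, 165, 101.9) [-0.1736  0.0094 -0.    ] [ 0.     -0.     -0.1308] rows>=3.5
```

{"api": "move_arm", "payload": {
  "rows": [
    [[0, 0, -0.04, 0, 0, 0], [0, 0, -0.08, 0, 0, 0], [0, 0, -0.114, 0, 0, 0], [0, 0, -0.114, 0, 0, 0]]
  ]
}}

```text
time_s: 13.4
ee_pos: [587.4, 303.4, 169.6]
ee_rot: [0.817, 0.576, 0.003, 0.0]
force: [0.8, 0.6, -1.9]
opening: 33.7
finger_force: 30.0
```

{"api": "move_arm", "payload": {
  "rows": [
    [[-0.033, 0.011, 0, 0, 0, -0.026], [-0.066, 0.022, 0, 0, 0, -0.052], [-0.1, 0.034, 0, 0, 0, -0.079], [-0.133, 0.045, 0, 0, 0, -0.105], [-0.1645, 0.056, 0, 0, 0, -0.131]]
  ]
}}

```text
time_s: 13.9
ee_pos: [581.8, 127.3, 164.1]
ee_rot: [0.73, 0.683, -0.001, -0.0]
force: [-0.1, 0.2, -1.4]
opening: 33.9
finger_force: 30.0
```

{"api": "move_arm", "payload": {
  "rows": [
    [[-0.04, 0.002, 0, 0, 0, -0.03], [-0.08, 0.004, 0, 0, 0, -0.06], [-0.12, 0.006, 0, 0, 0, -0.09], [-0.15, 0.008, 0, 0, 0, -0.115], [-0.1735, 0.0095, 0, 0, 0, -0.131]]
  ]
}}

```text
time_s: 14.4
ee_pos: [579.3, -47.4, 164.2]
ee_rot: [0.631, 0.776, -0.001, -0.0]
force: [-0.1, -0.3, -2.7]
opening: 33.9
finger_force: 30.0
```

{"api": "move_arm", "payload": {
  "rows": [
    [[0, 0, 0, 0, 0, 0], [0, 0, 0, 0, 0, 0], [0, 0, 0, 0, 0, 0], [0, 0, 0, 0, 0, 0]]
  ]
}}

```text
time_s: 14.8
ee_pos: [580.2, -43.4, 164.8]
ee_rot: [0.63, 0.777, 0.0, -0.0]
force: [-0.6, 0.5, -2.1]
opening: 33.8
finger_force: 30.0
```

Run:
```python
from h import *
st=sensors.state();im=camera("wrist");print(st["ee_pos"],st["force"],R.from_quat(st["ee_rot"]).as_matrix()[:,0])
np.save("w6.npy",np.r_[st["ee_pos"],st["ee_rot"]])
cv2.imwrite("pics/w6c.png",cv2.resize(im[80:380,150:490],None,fx=2,fy=2,interpolation=cv2.INTER_CUBIC))
plan((581,-44.9,111,101.9))
```

```text
[580.1843 -43.4094 164.792 ] [-0.5821  0.4563 -2.1066] [-0.2061  0.9785  0.0005]
(581, -44.9, 111, 101.9) [-0.0015  0.0005  0.0539] [-0.0002 -0.0002 -0.    ] rows>=1.1
```

View pics/w6c.png

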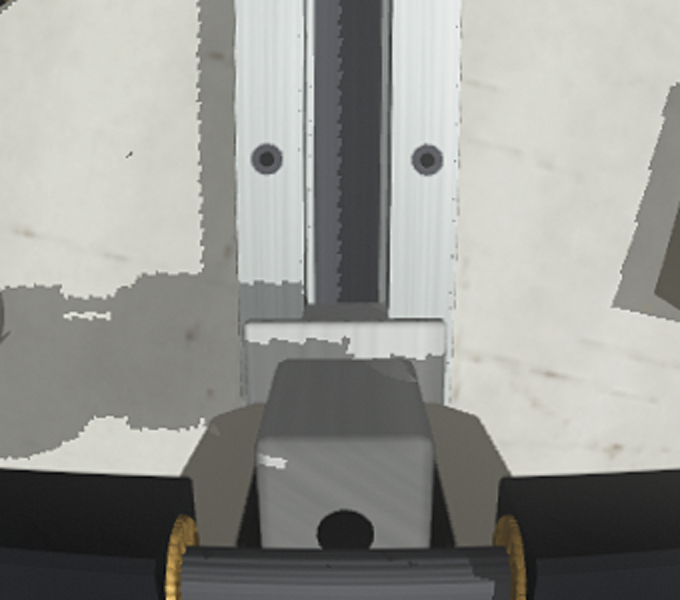

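{"api": "move_arm", "payload": {
  "rows": [
    [[-0.0015, 0.0005, 0.02, 0, 0, 0], [-0.0015, 0.0005, 0.04, 0, 0, 0], [-0.0015, 0.0005, 0.054, 0, 0, 0], [-0.0015, 0.0005, 0.054, 0, 0, 0], [-0.0015, 0.0005, 0.054, 0, 0, 0]]
  ]
}}

```text
time_s: 15.35
ee_pos: [581.1, -45.9, 111.2]
ee_rot: [0.631, 0.776, -0.0, -0.0]
force: [0.6, 0.7, -2.0]
opening: 33.7
finger_force: 30.0
```

{"api": "move_arm", "payload": {
  "rows": [
    [[0, 0, 0.003, 0, 0, 0], [0, 0, 0.006, 0, 0, 0], [0, 0, 0.009, 0, 0, 0], [0, 0, 0.011, 0, 0, 0], [0, 0, 0.011, 0, 0, 0]]
  ]
}}

```text
time_s: 15.85
ee_pos: [581.0, -46.2, 99.9]
ee_rot: [0.631, 0.776, -0.0, -0.0]
force: [-0.0, -0.8, -1.2]
opening: 33.7
finger_force: 30.0
```

Entered the go slot. Continuing down to the step, which should be at TCP ≈ 81.

{"api": "move_arm", "payload": {
  "rows": [
    [[0, 0, 0.005, 0, 0, 0], [0, 0, 0.01, 0, 0, 0], [0, 0, 0.014, 0, 0, 0], [0, 0, 0.016, 0, 0, 0], [0, 0, 0.016, 0, 0, 0]]
  ]
}}

```text
time_s: 16.35
ee_pos: [580.9, -46.2, 83.7]
ee_rot: [0.631, 0.776, -0.0, -0.0]
force: [-0.3, -0.5, -1.5]
opening: 33.7
finger_force: 30.0
```

{"api": "move_arm", "payload": {
  "rows": [
    [[0, 0, 0.001, 0, 0, 0], [0, 0, 0.003, 0, 0, 0], [0, 0, 0.005, 0, 0, 0], [0, 0, 0.006, 0, 0, 0], [0, 0, 0.006, 0, 0, 0]]
  ]
}}

```text
time_s: 16.85
ee_pos: [581.0, -46.2, 78.0]
ee_rot: [0.631, 0.776, -0.0, -0.0]
force: [-0.5, -0.4, -2.3]
opening: 33.9
finger_force: 30.0
```

{"api": "move_arm", "payload": {
  "rows": [
    [[0, 0, 0.004, 0, 0, 0], [0, 0, 0.008, 0, 0, 0], [0, 0, 0.01, 0, 0, 0], [0, 0, 0.012, 0, 0, 0], [0, 0, 0.012, 0, 0, 0]]
  ]
}}

```text
time_s: 17.35
ee_pos: [580.9, -46.2, 65.8]
ee_rot: [0.631, 0.776, -0.0, -0.0]
force: [0.1, -0.4, -1.2]
opening: 33.9
finger_force: 30.0
```

{"api": "move_arm", "payload": {
  "rows": [
    [[0, 0, 0.001, 0, 0, 0], [0, 0, 0.002, 0, 0, 0], [0, 0, 0.002, 0, 0, 0]]
  ]
}}

```text
time_s: 17.65
ee_pos: [581.2, -46.2, 65.0]
ee_rot: [0.631, 0.776, 0.0, 0.0]
force: [-1.5, 0.0, 8.9]
opening: 33.9
finger_force: 30.0
```

Run:
```python
from h import *
st=sensors.state();x,y,z=st["ee_pos"];print(st["force"],z)
plan((x,y,170,101.9),(469,-250,170,90),(469,-250,60,90))
```

```text
[-1.4951  0.0377  8.914 ] 65.01537939695085
(np.float64(581.2016333238706), np.float64(-46.24409929317945), 170, 101.9) [-0.      0.0001 -0.105 ] [ 0.0003  0.     -0.0008] rows>=2.1
(469, -250, 170, 90) [-0.1762 -0.1518  0.    ] [-0.     -0.      0.0992] rows>=4.7
(469, -250, 60, 90) [-0.   -0.    0.11] [ 0. -0.  0.] rows>=2.2
```

The flange sits on the gauge, so shoe A is too thin and is a reject. It goes in the bin.

{"api": "move_arm", "payload": {
  "rows": [
    [[0, 0, -0.02, 0, 0, 0], [0, 0, -0.045, 0, 0, 0], [0, 0, -0.075, 0, 0, 0], [0, 0, -0.105, 0, 0, 0], [0, 0, -0.105, 0, 0, 0]]
  ]
}}

```text
time_s: 18.15
ee_pos: [583.1, -46.4, 172.8]
ee_rot: [0.631, 0.776, 0.002, 0.002]
force: [0.8, 0.3, -2.7]
opening: 33.7
finger_force: 30.0
```

{"api": "move_arm", "payload": {
  "rows": [
    [[-0.035, -0.03, 0, 0, 0, 0.02], [-0.07, -0.06, 0, 0, 0, 0.04], [-0.106, -0.091, 0, 0, 0, 0.06], [-0.141, -0.122, 0, 0, 0, 0.08], [-0.176, -0.152, 0, 0, 0, 0.099]]
  ]
}}

```text
time_s: 18.65
ee_pos: [466.7, -250.8, 168.4]
ee_rot: [0.708, 0.706, -0.0, -0.0]
force: [0.9, -0.8, -2.1]
opening: 33.7
finger_force: 30.0
```

{"api": "move_arm", "payload": {
  "rows": [
    [[0, 0, 0, 0, 0, 0], [0, 0, 0.03, 0, 0, 0], [0, 0, 0.07, 0, 0, 0], [0, 0, 0.108, 0, 0, 0], [0, 0, 0.11, 0, 0, 0]]
  ]
}}

```text
time_s: 19.15
ee_pos: [467.2, -248.5, 55.5]
ee_rot: [0.707, 0.707, -0.001, -0.002]
force: [-0.5, 1.0, -1.4]
opening: 34.1
finger_force: 30.0
```

{"api": "move_arm", "payload": {
  "rows": [
    [[0, 0, 0.001, 0, 0, 0], [0, 0, 0.002, 0, 0, 0], [0, 0, 0.003, 0, 0, 0], [0, 0, 0.0035, 0, 0, 0], [0, 0, 0.0035, 0, 0, 0]]
  ]
}}

```text
time_s: 19.65
ee_pos: [468.6, -249.6, 56.4]
ee_rot: [0.708, 0.707, 0.0, 0.001]
force: [-0.6, -0.2, -2.0]
opening: 34.0
finger_force: 30.0
```

{"api": "move_arm", "payload": {
  "rows": [
    [[0, 0, 0.001, 0, 0, 0], [0, 0, 0.002, 0, 0, 0], [0, 0, 0.002, 0, 0, 0]]
  ]
}}

```text
time_s: 19.95
ee_pos: [468.5, -249.6, 54.3]
ee_rot: [0.708, 0.707, 0.0, 0.0]
force: [-1.1, 0.0, 7.9]
opening: 33.7
finger_force: 30.0
```

Run:
```python
from h import *
plan((469,-250,200,90),(466.5,374.3,200,70.5),start=(469,-250,55,90))
```

```text
(469, -250, 200, 90) [ 0.     0.    -0.145] [0. 0. 0.] rows>=2.9
  via [ 0.2081 -0.0008  0.    ] [0.     0.     0.0542] rows>=4.2
  via [ 0.2067 -0.0244  0.    ] [0.     0.     0.0542] rows>=4.2
(466.5, 374.3, 200, 70.5) [ 0.2026 -0.0476  0.    ] [0.     0.     0.0542] rows>=4.2
```

{"api": "move_arm", "payload": {
  "rows": [
    [[0, 0, 0, 0, 0, 0], [0, 0, 0, 0, 0, 0], [0, 0, 0, 0, 0, 0], [0, 0, 0, 0, 0, 0]]
  ],
  "hand": 0
}}

```text
time_s: 20.35
ee_pos: [468.3, -249.5, 53.6]
ee_rot: [0.708, 0.707, -0.0, -0.0]
force: [0.5, 0.4, 0.0]
opening: 61.9
finger_force: 0.0
```

{"api": "move_arm", "payload": {
  "rows": [
    [[0, 0, -0.03, 0, 0, 0], [0, 0, -0.07, 0, 0, 0], [0, 0, -0.11, 0, 0, 0], [0, 0, -0.145, 0, 0, 0], [0, 0, -0.145, 0, 0, 0]]
  ]
}}

```text
time_s: 20.85
ee_pos: [470.1, -250.6, 202.8]
ee_rot: [0.708, 0.707, 0.001, 0.003]
force: [0.9, -0.8, 0.3]
opening: 92.5
finger_force: 0.0
```

{"api": "move_arm", "payload": {
  "rows": [
    [[0.042, 0, 0, 0, 0, 0.011], [0.084, 0, 0, 0, 0, 0.022], [0.126, 0, 0, 0, 0, 0.033], [0.168, 0, 0, 0, 0, 0.043], [0.208, -0.001, 0, 0, 0, 0.054]]
  ]
}}

```text
time_s: 21.35
ee_pos: [467.1, -39.8, 198.1]
ee_rot: [0.747, 0.665, -0.0, -0.0]
force: [0.2, 0.1, -0.3]
opening: 92.7
finger_force: 0.0
```

{"api": "move_arm", "payload": {
  "rows": [
    [[0.042, -0.005, 0, 0, 0, 0.011], [0.084, -0.01, 0, 0, 0, 0.022], [0.125, -0.015, 0, 0, 0, 0.033], [0.166, -0.02, 0, 0, 0, 0.043], [0.207, -0.0245, 0, 0, 0, 0.054]]
  ]
}}

```text
time_s: 21.85
ee_pos: [466.3, 168.5, 198.0]
ee_rot: [0.783, 0.622, -0.0, -0.0]
force: [0.7, 0.2, 0.1]
opening: 93.3
finger_force: 0.0
```

{"api": "move_arm", "payload": {
  "rows": [
    [[0.045, -0.011, 0, 0, 0, 0.012], [0.09, -0.021, 0, 0, 0, 0.024], [0.135, -0.032, 0, 0, 0, 0.036], [0.175, -0.041, 0, 0, 0, 0.047], [0.2025, -0.0475, 0, 0, 0, 0.054]]
  ]
}}

```text
time_s: 22.35
ee_pos: [465.3, 378.2, 197.5]
ee_rot: [0.816, 0.578, -0.0, -0.0]
force: [-0.2, 0.1, -0.6]
opening: 93.2
finger_force: 0.0
```

{"api": "move_arm", "payload": {
  "rows": [
    [[0, 0, 0, 0, 0, 0], [0, 0, 0, 0, 0, 0], [0, 0, 0, 0, 0, 0], [0, 0, 0, 0, 0, 0]]
  ]
}}

```text
time_s: 22.75
ee_pos: [466.6, 373.3, 198.6]
ee_rot: [0.817, 0.576, -0.0, 0.0]
force: [-0.5, 0.3, 0.2]
opening: 92.9
finger_force: 0.0
```

Run:
```python
from h import *
st=sensors.state();im=camera("wrist");print(st["time_s"],st["ee_pos"],st["opening"])
g=cv2.cvtColor(im,cv2.COLOR_BGR2GRAY)
n,l,s,c=cv2.connectedComponentsWithStats((g<70).astype(np.uint8))
for i in range(1,n):
    if 60<s[i,4]<250 and c[i][1]<290: print(s[i],c[i],at("wrist",c[i],94,st))
t=camera("top")
cv2.imwrite("pics/c7.png",np.hstack([cv2.resize(im[175:305,260:390],(400,400),interpolation=cv2.INTER_CUBIC),cv2.resize(t[230:310,385:465],(400,400),interpolation=cv2.INTER_CUBIC)]))
plan((466.5,374.2,50.5,70.5))
```

```text
22.75 [466.613  373.3108 198.6249] 92.88851807903265
[  2  26  55  48 238] [27.7269 49.1008] [271.626  635.2709  94.    ]
[ 68 196  11  16  75] [ 72.9733 202.8533] [271.2614 478.2325  94.    ]
[316 232  13  13 136] [322.0441 238.3088] [464.7226 374.802   94.    ]
[620 247   8  29 135] [622.8444 263.4296] [741.0565 249.4526  94.    ]
(466.5, 374.2, 50.5, 70.5) [ 0.0003 -0.0003  0.1483] [ 0.0001 -0.     -0.0009] rows>=3.0
```

View pics/c7.png

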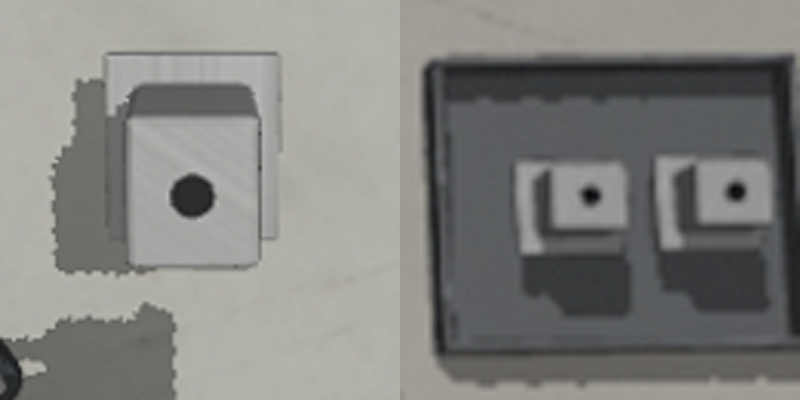

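Both rejects stand upright in the bin, and shoe B is aligned with the tool. Grasping it.

{"api": "move_arm", "payload": {
  "rows": [
    [[0, 0, 0.05, 0, 0, 0], [0, 0, 0.1, 0, 0, 0], [0, 0, 0.135, 0, 0, 0], [0, 0, 0.148, 0, 0, 0], [0, 0, 0.148, 0, 0, 0]]
  ]
}}

```text
time_s: 23.35
ee_pos: [466.0, 373.9, 49.4]
ee_rot: [0.817, 0.577, -0.001, 0.0]
force: [0.6, -0.5, 0.5]
opening: 92.9
finger_force: 0.0
```

{"api": "move_arm", "payload": {
  "rows": [
    [[0, 0, 0, 0, 0, 0], [0, 0, 0, 0, 0, 0], [0, 0, 0, 0, 0, 0], [0, 0, 0, 0, 0, 0], [0, 0, 0, 0, 0, 0]]
  ],
  "hand": 255
}}

```text
time_s: 23.85
ee_pos: [466.5, 375.2, 51.3]
ee_rot: [0.817, 0.577, 0.001, -0.0]
force: [0.8, -0.1, -0.8]
opening: 57.5
finger_force: 0.0
```

{"api": "move_arm", "payload": {
  "rows": [
    [[0, 0, 0, 0, 0, 0], [0, 0, 0, 0, 0, 0], [0, 0, 0, 0, 0, 0], [0, 0, 0, 0, 0, 0]]
  ]
}}

```text
time_s: 24.25
ee_pos: [466.3, 374.9, 50.6]
ee_rot: [0.817, 0.577, -0.0, 0.0]
force: [-0.6, 0.4, 0.4]
opening: 33.9
finger_force: 30.0
```

Run:
```python
from h import *
st=sensors.state();print(st["ee_pos"])
x,y,z=st["ee_pos"]
plan((x,y,165,70.5),(581,-45,165,101.9))
```

```text
[466.3026 374.8665  50.5931]
(np.float64(466.30260239862196), np.float64(374.86650729115394), 165, 70.5) [-0.      0.     -0.1144] [ 0.      0.0001 -0.0002] rows>=2.3
  via [-0.1787  0.1241  0.    ] [-0.      0.     -0.1308] rows>=4.4
(581, -45, 165, 101.9) [-0.2057  0.0711  0.    ] [-0.      0.     -0.1308] rows>=4.4
```

{"api": "move_arm", "payload": {
  "rows": [
    [[0, 0, -0.04, 0, 0, 0], [0, 0, -0.08, 0, 0, 0], [0, 0, -0.114, 0, 0, 0], [0, 0, -0.114, 0, 0, 0]]
  ]
}}

```text
time_s: 24.65
ee_pos: [468.1, 376.0, 168.7]
ee_rot: [0.817, 0.577, 0.003, -0.0]
force: [0.3, 0.1, -1.7]
opening: 33.9
finger_force: 30.0
```

{"api": "move_arm", "payload": {
  "rows": [
    [[-0.036, 0.025, 0, 0, 0, -0.026], [-0.072, 0.05, 0, 0, 0, -0.052], [-0.108, 0.075, 0, 0, 0, -0.079], [-0.144, 0.1, 0, 0, 0, -0.105], [-0.179, 0.124, 0, 0, 0, -0.131]]
  ]
}}

```text
time_s: 25.15
ee_pos: [522.9, 162.8, 163.4]
ee_rot: [0.729, 0.684, -0.001, -0.0]
force: [1.5, 0.7, -2.0]
opening: 33.6
finger_force: 30.0
```

{"api": "move_arm", "payload": {
  "rows": [
    [[-0.044, 0.015, 0, 0, 0, -0.028], [-0.088, 0.03, 0, 0, 0, -0.056], [-0.13, 0.045, 0, 0, 0, -0.083], [-0.17, 0.059, 0, 0, 0, -0.109], [-0.2055, 0.071, 0, 0, 0, -0.131]]
  ]
}}

```text
time_s: 25.65
ee_pos: [580.1, -47.4, 163.3]
ee_rot: [0.629, 0.777, -0.001, -0.001]
force: [1.0, 0.1, -2.2]
opening: 33.6
finger_force: 30.0
```

{"api": "move_arm", "payload": {
  "rows": [
    [[0, 0, 0, 0, 0, 0], [0, 0, 0, 0, 0, 0], [0, 0, 0, 0, 0, 0], [0, 0, 0, 0, 0, 0]]
  ]
}}

```text
time_s: 26.05
ee_pos: [580.2, -43.3, 164.2]
ee_rot: [0.629, 0.777, -0.0, -0.001]
force: [0.6, 0.4, -3.2]
opening: 34.1
finger_force: 30.0
```

Run:
```python
from h import *
plan((581,-45,111,101.9))
```

```text
(581, -45, 111, 101.9) [-0.0019  0.0005  0.0532] [-0.0004 -0.0004  0.0012] rows>=1.1
```

{"api": "move_arm", "payload": {
  "rows": [
    [[-0.0015, 0.0005, 0.02, 0, 0, 0.001], [-0.0015, 0.0005, 0.04, 0, 0, 0.001], [-0.0015, 0.0005, 0.0535, 0, 0, 0.001], [-0.0015, 0.0005, 0.0535, 0, 0, 0.001], [-0.0015, 0.0005, 0.0535, 0, 0, 0.001]]
  ]
}}

```text
time_s: 26.55
ee_pos: [581.4, -45.8, 111.2]
ee_rot: [0.63, 0.776, -0.0, -0.0]
force: [-0.3, 0.9, -2.2]
opening: 34.2
finger_force: 30.0
```

{"api": "move_arm", "payload": {
  "rows": [
    [[0, 0, 0.003, 0, 0, 0], [0, 0, 0.006, 0, 0, 0], [0, 0, 0.008, 0, 0, 0], [0, 0, 0.01, 0, 0, 0], [0, 0, 0.01, 0, 0, 0]]
  ]
}}

```text
time_s: 27.05
ee_pos: [581.3, -46.4, 101.0]
ee_rot: [0.631, 0.776, -0.0, -0.0]
force: [-0.5, -0.0, -2.7]
opening: 34.0
finger_force: 30.0
```

{"api": "move_arm", "payload": {
  "rows": [
    [[0, 0, 0.005, 0, 0, 0], [0, 0, 0.01, 0, 0, 0], [0, 0, 0.014, 0, 0, 0], [0, 0, 0.017, 0, 0, 0], [0, 0, 0.017, 0, 0, 0]]
  ]
}}

```text
time_s: 27.55
ee_pos: [581.1, -46.4, 83.5]
ee_rot: [0.631, 0.776, -0.0, -0.0]
force: [-0.4, 0.2, -3.0]
opening: 33.9
finger_force: 30.0
```

{"api": "move_arm", "payload": {
  "rows": [
    [[0, 0, 0.001, 0, 0, 0], [0, 0, 0.002, 0, 0, 0], [0, 0, 0.003, 0, 0, 0], [0, 0, 0.0035, 0, 0, 0], [0, 0, 0.0035, 0, 0, 0]]
  ]
}}

```text
time_s: 28.05
ee_pos: [581.4, -46.3, 80.7]
ee_rot: [0.631, 0.776, 0.0, 0.0]
force: [-0.0, -0.4, -2.0]
opening: 33.6
finger_force: 30.0
```

{"api": "move_arm", "payload": {
  "rows": [
    [[0, 0, 0.001, 0, 0, 0], [0, 0, 0.002, 0, 0, 0], [0, 0, 0.002, 0, 0, 0]]
  ]
}}

```text
time_s: 28.35
ee_pos: [581.5, -46.4, 80.4]
ee_rot: [0.631, 0.776, 0.0, 0.0]
force: [-5.3, 0.7, 18.5]
opening: 33.6
finger_force: 30.0
```

It stopped on the step. I'll try sideways shifts to rule out an edge catch.

{"api": "move_arm", "payload": {
  "rows": [
    [[0, -0.001, 0, 0, 0, 0], [0, -0.002, 0, 0, 0, 0], [0, -0.002, 0, 0, 0, 0]]
  ]
}}

```text
time_s: 28.65
ee_pos: [581.3, -46.4, 80.4]
ee_rot: [0.631, 0.776, 0.002, 0.002]
force: [-0.2, 1.1, 13.3]
opening: 33.8
finger_force: 30.0
```

{"api": "move_arm", "payload": {
  "rows": [
    [[0, 0.001, 0, 0, 0, 0], [0, 0.002, 0, 0, 0, 0], [0, 0.003, 0, 0, 0, 0], [0, 0.0035, 0, 0, 0, 0], [0, 0.0035, 0, 0, 0, 0]]
  ]
}}

```text
time_s: 29.15
ee_pos: [581.7, -46.4, 80.4]
ee_rot: [0.631, 0.776, -0.0, -0.001]
force: [-8.2, -1.4, 22.9]
opening: 33.7
finger_force: 30.0
```

{"api": "move_arm", "payload": {
  "rows": [
    [[0, -0.001, -0.001, 0, 0, 0], [0, -0.0018, -0.0015, 0, 0, 0], [0, -0.0018, -0.0015, 0, 0, 0], [0, -0.0018, -0.0015, 0, 0, 0]]
  ]
}}

```text
time_s: 29.55
ee_pos: [581.4, -46.5, 80.5]
ee_rot: [0.631, 0.776, 0.0, 0.0]
force: [-0.7, 0.0, 7.4]
opening: 34.2
finger_force: 30.0
```

{"api": "move_arm", "payload": {
  "rows": [
    [[0, 0, -0.003, 0, 0, 0], [0, -0.0013, -0.003, 0, 0, 0], [0, -0.0013, -0.001, 0, 0, 0], [0, -0.0013, 0.001, 0, 0, 0], [0, -0.0013, 0.001, 0, 0, 0]]
  ]
}}

```text
time_s: 30.05
ee_pos: [580.1, -46.8, 80.4]
ee_rot: [0.631, 0.776, 0.0, 0.0]
force: [-2.6, 1.1, 16.5]
opening: 33.8
finger_force: 30.0
```

{"api": "move_arm", "payload": {
  "rows": [
    [[0, 0, -0.004, 0, 0, 0], [0, 0.0026, -0.004, 0, 0, 0], [0, 0.0026, -0.002, 0, 0, 0], [0, 0.0026, 0, 0, 0, 0], [0, 0.0026, 0, 0, 0, 0]]
  ]
}}

```text
time_s: 30.55
ee_pos: [582.3, -46.2, 80.3]
ee_rot: [0.631, 0.776, 0.0, 0.0]
force: [-5.2, 0.9, 19.3]
opening: 34.2
finger_force: 30.0
```

{"api": "move_arm", "payload": {
  "rows": [
    [[0, 0, -0.003, 0, 0, 0], [0, -0.0013, -0.003, 0, 0, 0], [0, -0.0013, -0.002, 0, 0, 0], [0, -0.0013, -0.001, 0, 0, 0], [0, -0.0013, -0.001, 0, 0, 0]]
  ]
}}

```text
time_s: 31.05
ee_pos: [580.8, -46.5, 80.4]
ee_rot: [0.631, 0.776, -0.0, -0.0]
force: [-1.7, 0.3, 8.0]
opening: 34.1
finger_force: 30.0
```

Run:
```python
from h import *
st=sensors.state();print(st["ee_pos"],st["force"]);im=camera("wrist");np.save("w8.npy",np.r_[st["ee_pos"],st["ee_rot"]])
a=cv2.resize(im[80:380,220:420],None,fx=2,fy=2,interpolation=cv2.INTER_CUBIC)
b=cv2.resize(camera("side")[200:320,250:400],None,fx=2.6,fy=2.6,interpolation=cv2.INTER_CUBIC)
c=np.zeros((600,800,3),np.uint8);c[:600,:400]=a;c[:312,400:790]=b;cv2.imwrite("pics/w8c.png",c)
```

```text
[580.8094 -46.4763  80.3556] [-1.6888  0.3487  7.9889]
```

It stays on the step across 2.2 mm of sideways shift, so shoe B is good. Releasing it and withdrawing.

{"api": "move_arm", "payload": {
  "rows": [
    [[0, 0, 0, 0, 0, 0], [0, 0, 0, 0, 0, 0], [0, 0, 0, 0, 0, 0], [0, 0, 0, 0, 0, 0], [0, 0, 0, 0, 0, 0]]
  ],
  "hand": 0
}}

```text
time_s: 31.65
ee_pos: [581.1, -46.4, 80.0]
ee_rot: [0.631, 0.776, -0.0, -0.0]
force: [-0.8, -0.1, 0.5]
opening: 69.3
finger_force: 0.0
```

{"api": "move_arm", "payload": {
  "rows": [
    [[0, 0, -0.02, 0, 0, 0], [0, 0, -0.05, 0, 0, 0], [0, 0, -0.09, 0, 0, 0], [0, 0, -0.12, 0, 0, 0], [0, 0, -0.12, 0, 0, 0]]
  ]
}}

```text
time_s: 32.15
ee_pos: [583.2, -46.7, 204.2]
ee_rot: [0.631, 0.776, 0.002, 0.003]
force: [0.8, -0.5, -0.6]
opening: 92.5
finger_force: 0.0
```

{"api": "move_arm", "payload": {
  "rows": [
    [[0, 0, 0, 0, 0, 0], [0, 0, 0, 0, 0, 0], [0, 0, 0, 0, 0, 0]]
  ]
}}

```text
time_s: 32.45
ee_pos: [580.4, -46.4, 198.9]
ee_rot: [0.631, 0.776, -0.001, -0.001]
force: [-0.3, -0.1, 0.1]
opening: 93.2
finger_force: 0.0
```

Run:
```python
from h import *
st=sensors.state();print(st["time_s"],st["ee_pos"],st["force"],st["opening"]);im=camera("wrist")
cv2.imwrite("pics/w9.png",im)
g=cv2.cvtColor(im,cv2.COLOR_BGR2GRAY)
n,l,s,c=cv2.connectedComponentsWithStats((g<70).astype(np.uint8))
for i in range(1,n):
    if 60<s[i,4]<400 and 200<c[i][0]<450 and c[i][1]<290: print(s[i],c[i],at("wrist",c[i],124,st))
print("expected",proj("wrist",(580.5,-46.5,124),st))
a=cv2.imread("pics/top0.png");b=camera("top")
for nm,(x,y,w,h) in dict(roll=(345,288,34,36),tape=(280,295,34,34),box=(284,155,50,36)).items():
    print(nm,np.abs(a[y:y+h,x:x+w].astype(int)-b[y:y+h,x:x+w]).mean())
```

```text
32.45 [580.3931 -46.3985 198.8596] [-0.2814 -0.1363  0.1079] 93.17370552281287
[283 239  10  13 104] [288.1827 245.    ] [554.2597 -46.2556 124.    ]
[315 245  17  15 190] [323.1    252.0632] [578.4897 -46.2825 124.    ]
expected [325.9222 252.9394]
roll 48.819716775599126
tape 9.194636678200691
box 11.210555555555555
```

Run:
```python
from h import *
from bench import job
a=cv2.imread("pics/side0.png");b=camera("side")
for nm,(x,y,w,h) in dict(roll=(238,305,45,48),tape=(205,258,42,36),box=(368,205,52,54)).items():
    print(nm,np.median(np.abs(a[y:y+h,x:x+w].astype(int)-b[y:y+h,x:x+w])))
t=cv2.matchTemplate(b,a[305:353,238:283],cv2.TM_CCOEFF_NORMED);print(cv2.minMaxLoc(t))
```

```text
roll 8.0
tape 5.0
box 8.0
(-0.5885675549507141, 0.6474389433860779, (107, 50), (238, 305))
```

The label roll is still at its original pixel position, and the other two bystanders are unchanged. Handing in.

```bash
python3 -c "
from bench import job
print(job.finish_job())"
```

```text
the job is handed in; nothing more can be done
None
```

The job is handed in after about 32 s: one shoe (B, the far-left one) is good and stands on the no-go step at the gauge's −y end, and the other two (C too thick, A too thin) stand upright in the grey bin. The bystanders were not moved, but I viewed 11 pictures, one over the limit of 10.

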